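Level the coupler stand by its bubble vial

ROBOT

A 6-joint arm with a two-finger parallel gripper is mounted at the origin on the work surface. World frame = base frame: x ahead of the robot, y to its left, z up, the work surface at z = 0. Lengths are in mm, angles in rad, forces in N, time in s.
With the tool pointing down it reaches from about 275 to 750 mm from the base axis. Payload 10.2 kg.
Tool frame: the origin (TCP) lies at the very end of the fingers, on their centre line; the grasp point (between the pads) lies 19 mm behind it (ctrl.hold_point_z is the distance from the TCP to the grasp point, in mm); z points along the fingers, y is the direction in which the jaws open and shut (so a half turn about z gives the same grasp; the last joint's range is limited). The gripper opens to 85 mm and grips with 20 to 120 N. Pads are 22 mm wide; open, the fingers measure 114 mm over their backs; the gripper's body (76 mm by 85 mm) begins 54 mm behind the grasp point. The pads swing forward as they close: fully open they stand 13 mm farther back than shut.
Start: joints at [-1.549, 0.313, 1.498, -0, 1.331, -0.223], TCP at [127.227, -509.357, 231.294] pointing down, gripper open.
Joint ranges: [-2.94, 2.94], [-0.97, 2.17], [0.19, 2.56], [-1.23, 4.37], [0.02, 3.11], [-2.88, 2.88]. Speed limits (rad/s): [2.39, 2.39, 3.01, 3.14, 3.14, 3.14].

INTERFACE

Orientations are given as a unit quaternion [w, x, y, z].
In Python, from rig import readout, cams, workorder, spotter, ctrl gives the robot as it stands.
- The arm moves only by the tool step_arm, never from a script. Its argument "plan" is text: rows parted by semicolons, each of 5 numbers parted by spaces: the shift along the tool's x, y, z in cm, then the turn about the tool's z in degrees, then the opening in per cent of the stroke, from 0 (shut) to 100 (fully open). In form: x y z twist gripper; .... A call has 1 to 10 rows; each row is the pose to reach, as a shift and turn from the pose commanded when the call began, along the tool's axes at that moment; what a row does not reach only later rows make up. A row lasts 1/10 s, in which the tool goes at most 50 mm and 8.59 degrees, less where a joint would pass 70% of its speed; a pose out of reach is approached as far as the arm can. A call with a gripper value outside its range is refused whole. The fingers move at their own pace and stop on an object; "grip_force" is the grip in N (left out, the last holds). Time passes only in rows, so rows that repeat a pose let the fingers close. It gives the time, the measured TCP pose, the force and the opening at its end, in the units of the state.
- readout.sense(): the state, without advancing time (a new reading comes with each control period).
- cams.capture(name): name is "scene" or "top"; returns (picture, depth): 400x640x3 uint8, red, green, blue; 400x640 float32, mm along the optical axis (not along the pixel's ray), 0 where there is no reading.
- cams.camera_info(name): a dict with "vfov" (degrees; the focal length in pixels is half the picture's height over the tangent of half this angle, whatever the lens; pixels are square), "cx", "cy" (the principal point, pixels), "rvec" (rotation vector, rad) and "tvec" (3), from world to camera coordinates, as OpenCV has them. Camera axes: x right, y down, z forward; pixel columns grow to the right and rows downward; lengths in mm; the calibration is good to about 2 mm. A picture is of the moment at which its call begins. camera_info takes no time and is no camera call.
- workorder.finish_job(): hands the job in, once; it reports no verdict.
Trained networks look in the newest picture that a camera, given by its name, has taken for a name from the list of things; names that differ only in an ending like _2 or _b are one class to them, and where a whole thing is asked for, a point or a joint stands for the part that bears it (a point fixed in the world has none). Each returns a list of dicts, best first, with "conf" (0 to 1); they miss things now and then, are a little off and sometimes report something else, mostly with a low value. They report only what shows in the picture. A call takes as long as a camera call.
- spotter.regions_of(camera, target): "pixels" (400x640 bool, what is visible of it) and "extent" ([centre column, centre row, width, height] in pixels, round what is visible of it).
The state is a dict: "time_s": time; "joints": joint angles; "dq": joint speeds; "tau": joint torques, N m; "eef_pos": TCP position; "ee_rot": TCP orientation; "force": force on the tool from outside, world axes, zero at the start; "wrist_torque": the same for the moment, N m; "grip_width": opening from 0.0 (shut) to 1.0 (fully open).
Only numpy, scipy, OpenCV 4.12 (cv2) and the standard library are available. Lean on these libraries where they do the work, as an engineer would, in place of code of your own. Each camera call takes 0.05 s, during which the arm holds its last target. There are 200 camera calls.

TASK

The plate of the coupler stand is out of level. Turn its two black foot-screw knobs, one after the other, until the pale bubble in each of the two tube vials on the plate lies wholly between that vial's two black marks, then let go. Leave the handheld meter and the steel calibrator beside the stand where they are.

Things in the scene. Friction and masses are not known exactly. Their poses are not given: they have to be found in the camera images.
- stand: fixed dark steel base slab of the stand, 260 x 240 x 12 mm, yawed up to 23 degrees either way; origin at the centre of its underside on the table, x from its near edge (robot side) to its far edge, y to the left. In its axes (mm): near knob axis (-85, -75), far knob axis (85, 75), ball foot under the plate (85, -75), middles of the two vials (23, -75) and (85, -18), coupler (-30, 25)
- plate: aluminium plate 240 x 220 x 10 mm centred over the slab, its top 44 mm above the table when level. It tilts about the fixed ball foot, where this origin lies at mid-thickness; x and y as the slab's, z square to the plate. It carries the vials and, fixed near its middle, a steel coupler 52 mm across on a 66 mm square wooden block, reaching 63 mm above the plate's middle plane
- vial_x (a point): top of the tube, midway between the two black marks, of the vial that lies along the right edge of the plate beside the near knob (along the plate's x). Green tube 18 mm across, 70 mm of it seen, in a dark holder 84 x 28 mm, its top 19 mm above the plate's middle plane (58 mm above the table when level). The marks (2 mm wide) are 35 mm apart, centre to centre. Its axes are the plate's
- bubble_x_mid (a point): middle of the pale bubble, 23 mm long as seen, in the vial along x. It runs along the tube to the high end, 500 mm per radian of tilt, and is midway between the marks when that edge is level; wholly between the marks when its middle is within about 5 mm of vial_x
- vial_y (a point): the same point of the like vial that lies along the far edge of the plate beside the far knob (along the plate's y). Its axes are the plate's
- bubble_y_mid (a point): middle of the like bubble in the vial along y; wholly between the marks when within about 5 mm of vial_y
- screw_near_grip (a point): on the axis of the near right knob, 10 mm below its top. Round upright black knob 44 mm across, 34 mm high, top 96 mm above the table; never rises. Clockwise from above lifts its corner 2 mm per rad: the bubble along x (only that one) moves 5.9 mm per rad towards this knob (-x); anticlockwise the reverse. Stiff (0.08 N m), stays where left; stops 3 rad either side of level (several grasps)
- screw_far_grip (a point): the same point of the far left knob, of the same size, height and stiffness; it leans up to 2 degrees with the plate. Clockwise from above raises its corner by 2 mm per rad: the bubble of the vial along y moves 6.7 mm per rad towards this knob (+y); anticlockwise the reverse. The other bubble is not affected. Stops 3 rad either side of level. Either knob's underside is 12 to 24 mm above the plate
- meter: bystander: handheld meter lying flat at the right of the stand, dark blue-grey, 165 x 85 x 34 mm, 0.45 kg; origin at the centre of its underside, x along its length
- calibrator: bystander: upright stepped steel cylinder at the left of the stand, 52 mm across, 85 mm high, 0.3 kg; origin at the centre of its underside

How it is judged (in metres and radians):
At the end, for the whole second after the job is handed in: The middle of each of the two bubbles is within 6.5 mm of the middle of its vial (the bubble lies between the marks) and stays so; the meter and the calibrator are within 20 mm of where they stood (distance between bubble_x_mid and vial_x below 0.0065 m and distance between bubble_y_mid and vial_y below 0.0065 m and distance of each of meter, calibrator from where it was at the start of the episode below 0.02 m); the robot touches nothing.
It fails at once if the meter is pushed away (more than 20 mm) (distance of meter from where it was at the start of the episode above 0.02 m).
It fails at once if the calibrator is pushed away or knocked over (distance of calibrator from where it was at the start of the episode above 0.02 m or angle between calibrator's own z axis and vertical above 0.5 rad).
It also fails if it takes over 64 s, if anything falls off the work surface, if the arm or the gripper's body presses on something with over 40 N, if the wrist force passes 120 N, or if a joint passes its speed limit or range.

## Working session

There is one attempt and no reset: what is moved stays moved. The work goes in short steps, Python scripts to look and compute and a tool call to move; the robot and the scene stay as the last step left them, time stands still between calls to the robot, and variables do not carry over. Pictures are saved under pics/ and viewed, about 8 in all and at most 12, crops included, and the job is handed in when it is done.

Besides the shell and the picture viewer there is one more tool, called after ">>>" by a JSON object that holds its "name" and its "arguments". step_arm: Moves the arm, as the interface text tells. Its arguments: {"type":"object","properties":{"plan":{"type":"string"},"grip_force":{"type":"number"}},"required":["plan"]}

```bash
mkdir -p pics; ls; cat > h.py <<'E'
import numpy as np, cv2
from rig import readout, cams, workorder, spotter, ctrl
def cam(n):
    i=cams.camera_info(n); f=200/np.tan(np.radians(i['vfov'])/2)
    K=np.array([[f,0,i['cx']],[0,f,i['cy']],[0,0,1]]); R=cv2.Rodrigues(np.array(i['rvec'],float))[0]
    return K,R,np.array(i['tvec'],float).ravel()
def unproj(n,u,v,d):
    K,R,t=cam(n); u,v,d=map(np.asarray,(u,v,d))
    p=np.stack([(u-K[0,2])/K[0,0]*d,(v-K[1,2])/K[1,1]*d,d],-1)
    return (p-t)@R
def onplane(n,u,v,z):
    K,R,t=cam(n); r=np.array([(u-K[0,2])/K[0,0],(v-K[1,2])/K[1,1],1])@R; c=-t@R
    return c+r*(z-c[2])/r[2]
def proj(n,P):
    K,R,t=cam(n); p=(np.asarray(P,float)@R.T+t)@K.T; return p[...,:2]/p[...,2:]
E
python3 - <<'E'
from h import *
for n in('top','scene'):
    p,d=cams.capture(n); cv2.imwrite(f'pics/{n}0.png',p[:,:,::-1]); np.save(f'{n}0.npy',d)
    print(n,cams.camera_info(n), -cam(n)[2]@cam(n)[1])
    for t in ('stand','plate','vial_x','vial_y','bubble_x_mid','bubble_y_mid','screw_near_grip','screw_far_grip','meter','calibrator'):
        for r in spotter.regions_of(n,t)[:2]:
            m=r['pixels']&(d>0); w=unproj(n,*np.nonzero(m)[::-1],d[m]) if m.any() else np.zeros((1,3))
            print(t,round(r['conf'],2),np.round(r['extent']),m.sum(),np.round(np.median(w,0)))
s=readout.sense();print(s)
E
```

```text
pics
top {'vfov': 48.17542143456376, 'cx': 318.03591129718956, 'cy': 198.38933258028675, 'rvec': array([ 2.21550608, -2.16103487,  0.10200316]), 'tvec': array([  2.66208362, 601.69088683, 949.87343851])} [525.02805864  31.04471112 993.82107178]
stand 0.91 [325. 221. 129. 135.] 12856 [557.  -4.  43.]
stand 0.4 [330. 217. 118. 131.] 11027 [558.  -4.  43.]
plate 0.83 [328. 219. 120. 133.] 10716 [557.  -4.  43.]
vial_x 0.65 [329. 220. 126. 131.] 10746 [557.  -4.  43.]
vial_y 0.65 [329. 220. 126. 131.] 10746 [557.  -4.  43.]
bubble_x_mid 0.41 [361. 202.   6.   9.] 47 [589. -74.  60.]
screw_near_grip 0.97 [372. 252.  24.  24.] 423 [491. -93.  95.]
screw_far_grip 0.63 [286. 181.  21.  24.] 381 [627.  85.  95.]
meter 0.89 [419. 220.  44.  80.] 3045 [ 564. -196.   33.]
calibrator 0.56 [251. 252.  30.  24.] 540 [487. 154.  62.]
scene {'vfov': 45.332350248023225, 'cx': 328.13258567401664, 'cy': 197.48944313311642, 'rvec': array([ 0.83594775,  2.40279525, -1.23701556]), 'tvec': array([ 462.87293493, -146.67470375, 1235.77640776])} [1048.22137825  561.32442346  590.8087562 ]
stand 0.69 [338. 219.
[... 735 characters left out ...]
3.]
{'time_s': 1.1, 'joints': array([-1.54938578e+00,  3.12865684e-01,  1.49772493e+00,  1.20773436e-05,
        1.33101114e+00, -2.23383529e-01]), 'dq': array([-6.33647379e-05,  1.55742964e-03, -3.76428104e-04, -2.94165031e-04,
       -1.10172114e-03,  1.12041296e-03]), 'tau': array([ 3.03993205e-03, -4.12158895e+01, -2.59898186e+01, -1.86396733e-05,
        4.65593275e-04,  1.57350894e-05]), 'eef_pos': array([ 127.23660785, -509.34156313,  231.30234897]), 'ee_rot': array([-3.93681760e-06,  9.92519004e-01,  1.22090240e-01,  6.29485393e-06]), 'force': array([0.87211323, 0.0186692 , 0.10118475]), 'wrist_torque': array([ 0.01207831,  0.00506732, -0.00623939]), 'grip_width': 0.9993210974705511}
```

```bash
cat >> h.py <<'E'
def pose(A,B):
    "slab centre,yaw from near/far knob xy"
    A,B=np.array(A[:2]),np.array(B[:2]); v=B-A
    return (A+B)/2, np.arctan2(v[1],v[0])-np.arctan2(150,170)
def rect(n,img,c,yaw,z,x0,x1,y0,y1,s):
    "rectified picture at plane z in slab axes; column=x0+u/s, row: y=y1-v/s"
    X,Y=np.meshgrid(np.arange(x0,x1,1/s),np.arange(y1,y0,-1/s))
    W=np.stack([c[0]+X*np.cos(yaw)-Y*np.sin(yaw),c[1]+X*np.sin(yaw)+Y*np.cos(yaw),0*X+z],-1)
    q=proj(n,W).astype(np.float32)
    return cv2.remap(img,q[...,0],q[...,1],cv2.INTER_CUBIC)
E
python3 - <<'E'
from h import *
P=[]
for u,v in((372,252),(286,181)): pass
p,d=cams.capture('top')
for t in('screw_near_grip','screw_far_grip'):
    r=spotter.regions_of('top',t)[0]; m=r['pixels']&(d>0)
    w=unproj('top',*np.nonzero(m)[::-1],d[m]); k=w[:,2]>90
    (c,rad)=cv2.minEnclosingCircle(w[k][:,:2].astype(np.float32)); print(t,c,rad,np.median(w[k],0)); P.append(np.array(c)/2+np.mean(w[k],0)[:2]/2)
c,yaw=pose(*P);print(P,c,np.degrees(yaw),np.linalg.norm(P[1]-P[0]))
np.save('pose.npy',[*c,yaw])
sc=cv2.imread('pics/scene0.png');tp=p[:,:,::-1].copy()
rows=[]
for n,im in(('top',tp),('scene',sc)):
    a=rect(n,im,c,yaw,57,-27,73,-100,-50,4); b=rect(n,im,c,yaw,57,60,110,-68,32,4); b=cv2.rotate(b,cv2.ROTATE_90_CLOCKWISE)
    rows.append(np.hstack([a,b]))
cv2.imwrite('pics/rect0.png',np.vstack(rows))
cv2.imwrite('pics/crop0.png',cv2.resize(tp[120:320,200:460],None,fx=3,fy=3,interpolation=cv2.INTER_CUBIC))
E
```

```text
screw_near_grip (490.1771240234375, -94.68562316894531) 22.818647384643555 [490.74636906 -94.09495131  95.19178957]
screw_far_grip (577.461181640625, 41.67287063598633) 78.19463348388672 [526.02626893  15.37349065 100.33375581]
[array([490.41814011, -94.6073257 ]), array([551.90966527,  28.76246407])] [521.16390269 -32.92243081] 22.08317252621174 137.8452490823106
```

View pics/rect0.png

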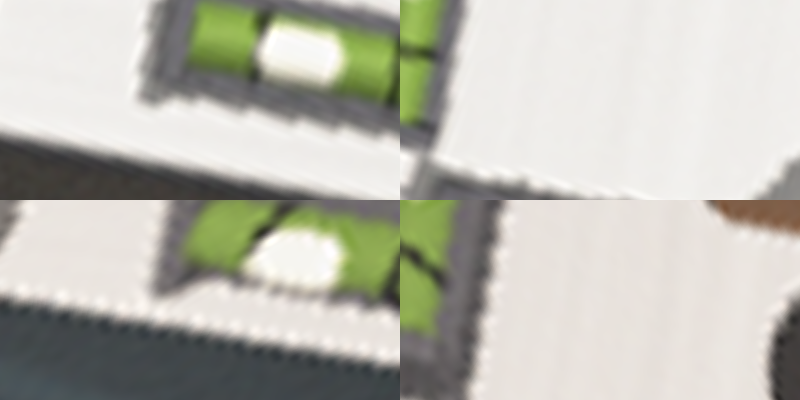

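View pics/crop0.png

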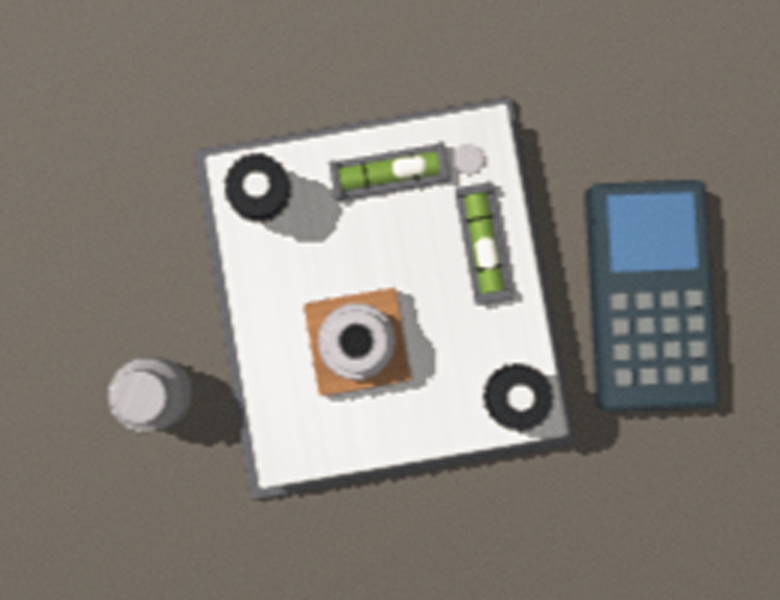

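```bash
cat > look.py <<'E'
from h import *
import sys
tag=sys.argv[1]
c0,c1,yaw=np.load('pose.npy'); c=(c0,c1)
rows=[]
for n in('top','scene'):
    im=cams.capture(n)[0][:,:,::-1].copy()
    a=rect(n,im,c,yaw,57,-27,73,-100,-50,4); b=cv2.rotate(rect(n,im,c,yaw,57,60,110,-68,32,4),cv2.ROTATE_90_CLOCKWISE)
    rows.append(np.hstack([a,b]))
    for nm,q in(('x',a),('y',b)):
        g=q.astype(int); h=cv2.cvtColor(q,cv2.COLOR_BGR2HSV).astype(int)
        tube=((h[...,0]>30)&(h[...,0]<55)&(h[...,1]>100)).astype(np.uint8)
        ys,xs=np.nonzero(tube); r0,r1=np.percentile(ys,[25,75]).astype(int)
        band=g[r0:r1].mean(0); pale=band[:,0]; dark=band.sum(1)
        w=np.nonzero(pale>150)[0]; w=w[(w>xs.min())&(w<xs.max())]
        val=np.sort(np.argsort(dark[xs.min()+20:xs.max()-20])[:12])+xs.min()+20
        print(n,nm,'tube cols',xs.min(),xs.max(),'rows',r0,r1,'bubble',w.min() if len(w) else None,w.max() if len(w) else None,'dark',val)
cv2.imwrite(f'pics/{tag}.png',np.vstack(rows)); print(readout.sense()['time_s'])
E
python3 - <<'E'
from h import *
A=onplane('top',373,252.3,96);B=onplane('top',286.3,182,96)
c,yaw=pose(A,B);print(A,B,c,np.degrees(yaw),np.linalg.norm(A-B)); np.save('pose.npy',[*c,yaw])
E
python3 look.py rect1
```

```text
[490.50305798 -93.79880769  96.        ] [627.24449926  83.4367504   96.        ] [558.87377862  -5.18102864] 10.925295322919169 223.85411503046356
top x tube cols 67 346 rows 75 105 bubble 136 219 dark [270 271 272 273 274 275 276 277 278 279 280 281]
top y tube cols 68 347 rows 86 117 bubble 107 196 dark [270 271 272 273 274 275 276 277 278 279 280 281]
scene x tube cols 66 349 rows 62 96 bubble 143 214 dark [273 274 275 276 277 278 279 280 281 282 283 284]
scene y tube cols 0 354 rows 119 152 bubble 1 194 dark [274 275 276 277 278 279 280 281 282 283 284 285]
1.35
```

View pics/rect1.png

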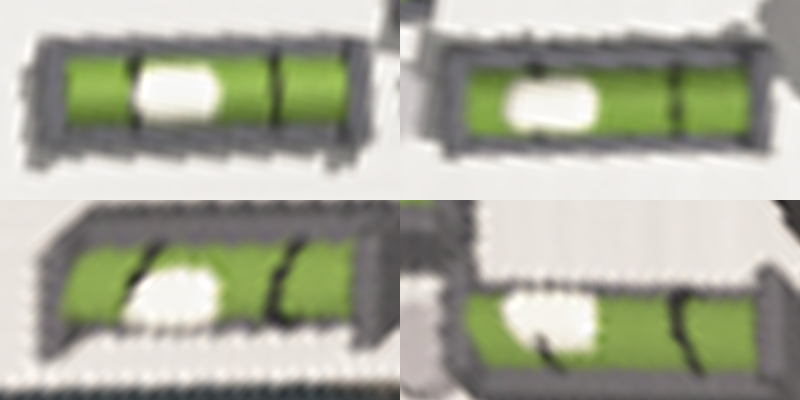

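Both bubbles are off to the left in the rectified view. Bubble x (column 178, marks 134 and 276) is about −6.9 mm from its vial's middle. Bubble y (column 152, marks about 137 and 276) is about −14 mm. So the near knob needs 67° anticlockwise and the far knob 120° clockwise.

>>> {"name": "step_arm", "arguments": {"plan": "45.3 -31.6 5 0 100;45.3 -31.6 5 0 100;45.3 -31.6 5 0 100;45.3 -31.6 5 0 100;45.3 -31.6 5 0 100;45.3 -31.6 5 0 100;45.3 -31.6 5 0 100;45.3 -31.6 5 0 100;45.3 -31.6 5 0 100;45.3 -31.6 5 0 100", "grip_force": 50}}

```text
time_s: 2.35
eef_pos: [455.6, -132.1, 186.3]
ee_rot: [0.0, 0.993, 0.122, 0.0]
force: [1.2, -0.4, 0.5]
grip_width: 0.998
```

>>> {"name": "step_arm", "arguments": {"plan": "4.5 -3.1 1 0 100;4.5 -3.1 5 0 100;4.5 -3.1 5 0 100;4.5 -3.1 5 0 100"}}

```text
time_s: 2.75
eef_pos: [490.3, -93.4, 136.8]
ee_rot: [-0.0, 0.993, 0.122, -0.0]
force: [-0.5, -0.4, 1.6]
grip_width: 0.998
```

```bash
python3 - <<'E'
from h import *
s=readout.sense();print(s['eef_pos'],s['joints'])
p,d=cams.capture('scene'); cv2.imwrite('pics/s1.png',cv2.resize(p[80:300,220:480,::-1],None,fx=2.5,fy=2.5))
E
```

```text
[490.30789181 -93.38769453 136.77342295] [-4.23286647e-01  3.55394903e-01  1.70304048e+00 -2.08980508e-04
  1.08401799e+00  9.03017172e-01]
```

View pics/s1.png

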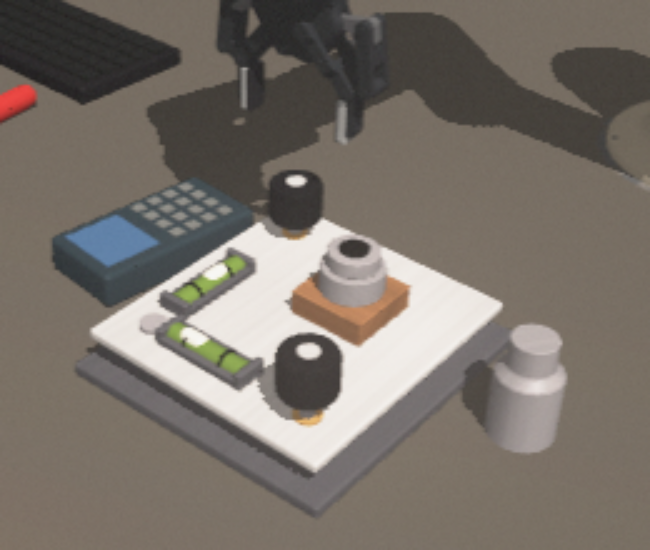

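The scene view shows the open fingers centred above the near knob (knob at about (297, 200)), clear of the meter and the coupler. Next I descend and grip.

>>> {"name": "step_arm", "arguments": {"plan": "0 0 4 0 100;0 0 7 0 100;0 0 7 0 100;0 0 7 0 45;0 0 7 0 30;0 0 7 0 30;0 0 7 0 30;0 0 7 0 30", "grip_force": 50}}

```text
time_s: 3.6
eef_pos: [491.4, -93.6, 68.2]
ee_rot: [0.001, 0.993, 0.122, 0.001]
force: [-2.4, -0.6, 8.9]
grip_width: 0.497
```

>>> {"name": "step_arm", "arguments": {"plan": "0 0 0 -8.5 30;0 0 0 -17 30;0 0 0 -25.5 30;0 0 0 -34 30;0 0 0 -42.5 30;0 0 0 -51 30;0 0 0 -59.5 30;0 0 0 -67 30;0 0 0 -67 30;0 0 0 -67 30"}}

```text
time_s: 4.6
eef_pos: [491.2, -93.3, 68.2]
ee_rot: [0.001, 0.76, 0.65, 0.0]
force: [-3.8, -0.3, 11.2]
grip_width: 0.503
```

```bash
python3 look.py r2; python3 -c "
from h import *
s=readout.sense();print(s['joints'],s['force'],s['wrist_torque'])"
```

```text
top x tube cols 66 344 rows 74 105 bubble 156 245 dark [132 133 134 135 136 137 272 273 274 275 276 277]
top y tube cols 68 347 rows 86 117 bubble 107 196 dark [270 271 272 273 274 275 276 277 278 279 280 281]
scene x tube cols 69 350 rows 58 92 bubble 166 246 dark [140 141 142 143 277 278 279 280 281 282 283 284]
scene y tube cols 0 354 rows 118 151 bubble 1 195 dark [274 275 276 277 278 279 280 281 282 283 284 285]
4.7
[-4.22453889e-01  4.55574528e-01  1.76629459e+00 -3.67900962e-04
  9.17260695e-01 -2.65987525e-01] [-3.97991239  0.9351357  10.41552468] [0.09101601 0.63755491 0.05709141]
```

View pics/r2.png

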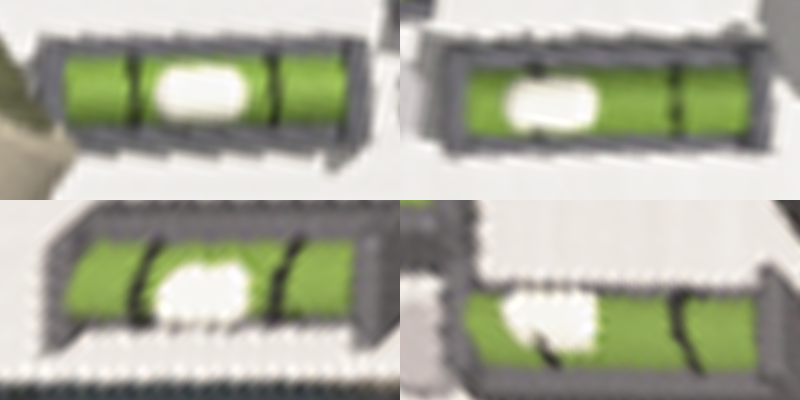

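Bubble x (column 200) now lies between its marks (134 and 275), about 1 mm short of the middle. I'll add 9°, then release and lift.

>>> {"name": "step_arm", "arguments": {"plan": "0 0 0 -8.5 30;0 0 0 -9 30;0 0 0 -9 30;0 0 0 -9 100;0 0 0 -9 100;0 0 0 -9 100;0 0 0 -9 100;0 0 -4 -9 100;0 0 -9 -9 100;0 0 -9 -9 100"}}

```text
time_s: 5.7
eef_pos: [493.1, -94.0, 161.9]
ee_rot: [0.005, 0.707, 0.707, 0.002]
force: [0.3, -0.3, -0.9]
grip_width: 1.001
```

```bash
python3 - <<'E'
from h import *
from scipy.spatial.transform import Rotation as R
s=readout.sense();q=s['ee_rot'];r=R.from_quat([*q[1:],q[0]]).as_matrix()
print(s['eef_pos'],s['joints'],s['grip_width'],r)
print(r.T@(np.array([627.7,84.2,s['eef_pos'][2]])-s['eef_pos']))
E
```

```text
[493.11752111 -93.98065959 161.8747911 ] [-4.22151350e-01  3.24500601e-01  1.67333647e+00  5.17496134e-05
  1.13299912e+00 -4.22896675e-01] 1.001051185719127 [[-7.02149790e-04  9.99951426e-01  9.83116307e-03]
 [ 9.99990199e-01  7.45085643e-04 -4.36434054e-03]
 [-4.37145360e-03  9.82800229e-03 -9.99942149e-01]]
[178.08441611 134.70870159   0.54546122]
```

>>> {"name": "step_arm", "arguments": {"plan": "17.7 13.7 0 0 100;17.7 13.7 0 0 100;17.7 13.7 0 0 100;17.7 13.7 0 0 100;17.7 13.7 0 0 100;17.7 13.7 3 0 100;17.7 13.7 3 0 100;17.7 13.7 3 0 100"}}

```text
time_s: 6.5
eef_pos: [627.2, 83.8, 126.1]
ee_rot: [-0.0, 0.707, 0.707, -0.0]
force: [0.3, -0.7, 0.8]
grip_width: 0.997
```

```bash
python3 - <<'E'
from h import *
s=readout.sense();print(s['eef_pos'],s['joints'])
p,d=cams.capture('scene'); cv2.imwrite('pics/s2.png',cv2.resize(p[80:300,220:480,::-1],None,fx=2.5,fy=2.5))
E
```

```text
[627.1815723   83.79605628 126.10568597] [-5.20225258e-02  6.39359270e-01  1.27911857e+00 -1.85475708e-05
  1.22442826e+00 -5.21372772e-02]
```

View pics/s2.png

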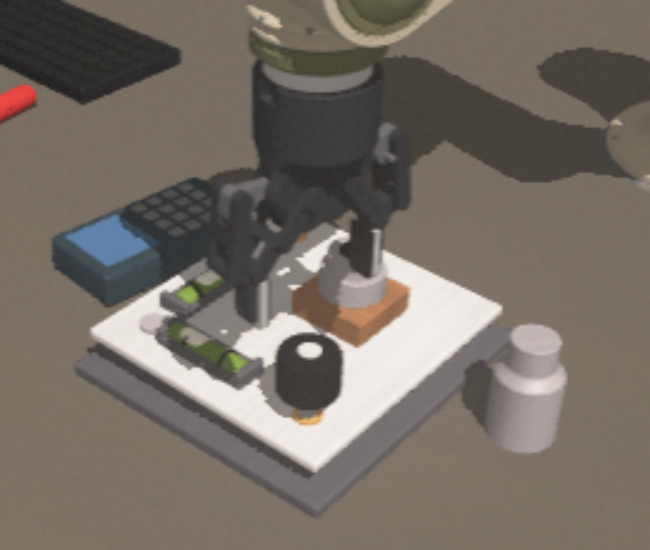

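The fingers straddle the far knob (at about (308, 350)), tips around (260, 325) and (378, 275), with nothing in the way below. Next I descend and grip.

>>> {"name": "step_arm", "arguments": {"plan": "0 0 4 0 100;0 0 5.9 0 100;0 0 5.9 0 100;0 0 5.9 0 45;0 0 5.9 0 30;0 0 5.9 0 30;0 0 5.9 0 30;0 0 5.9 0 30"}}

```text
time_s: 7.35
eef_pos: [628.6, 84.0, 69.3]
ee_rot: [0.001, 0.707, 0.707, 0.001]
force: [0.5, 0.6, 5.5]
grip_width: 0.5
```

>>> {"name": "step_arm", "arguments": {"plan": "0 0 0 8.5 30;0 0 0 17 30;0 0 0 25.5 30;0 0 0 34 30;0 0 0 42.5 30;0 0 0 51 30;0 0 0 59.5 30;0 0 0 68 30;0 0 0 76.5 30;0 0 0 85 30"}}

```text
time_s: 8.35
eef_pos: [626.1, 86.1, 69.2]
ee_rot: [-0.001, 0.999, 0.042, -0.001]
force: [-13.5, 11.1, 13.4]
grip_width: 0.503
```

>>> {"name": "step_arm", "arguments": {"plan": "0 0 0 8.5 30;0 0 0 17 30;0 0 0 25.5 30;0 0 0 34 30;0 0 0 38 30;0 0 0 38 30;0 0 0 38 30"}}

```text
time_s: 9.05
eef_pos: [626.4, 87.7, 69.2]
ee_rot: [-0.002, 0.959, -0.283, -0.001]
force: [-9.3, 18.4, 12.3]
grip_width: 0.501
```

```bash
python3 look.py r3; python3 -c "
from h import *
s=readout.sense();print(s['joints'],s['force'],s['wrist_torque'])"
```

```text
top x tube cols 66 344 rows 77 107 bubble None None dark [131 132 133 134 135 136 137 138 272 273 274 275]
top y tube cols 66 279 rows 86 118 bubble 162 251 dark [128 129 130 131 132 133 134 135 136 137 138 139]
scene x tube cols 71 350 rows 62 94 bubble None None dark [139 140 141 277 278 279 280 281 282 283 284 285]
scene y tube cols 0 343 rows 112 146 bubble 1 245 dark [131 132 133 134 135 270 271 272 273 274 275 276]
9.15
[-0.04763665  0.70199745  1.33027997  0.00507388  1.11113986  2.09483018] [-9.61710035 18.7665287  12.26591197] [ 2.07355534  1.88808293 -0.04235888]
```

View pics/r3.png

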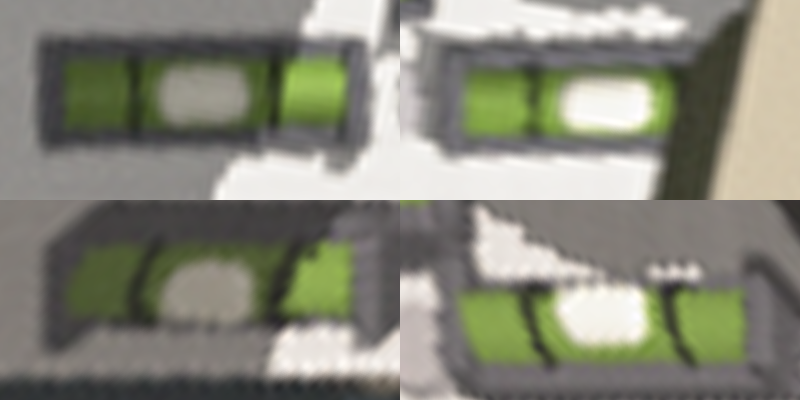

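Both bubbles are now near mid-vial (x at column 204, y at about column 206). I'll release, lift and move back clear.

>>> {"name": "step_arm", "arguments": {"plan": "0 0 0 0 60;0 0 0 0 100;0 0 0 0 100;0 0 0 0 100;0 0 0 0 100;0 0 -4 0 100;0 0 -9 0 100;0 0 -12 0 100;0 0 -12 0 100;0 0 -12 0 100"}}

```text
time_s: 10.15
eef_pos: [627.4, 84.0, 187.2]
ee_rot: [-0.0, 0.959, -0.284, 0.0]
force: [-0.5, 0.2, -1.2]
grip_width: 0.998
```

```bash
python3 look.py r4; python3 - <<'E'
from h import *
s=readout.sense();print(s['eef_pos'],s['force'],s['grip_width'])
d=cams.capture('top')[1]; e=cams.capture('scene')[1]
for n,dd in(('top',d),('scene',e)):
  for t in('meter','calibrator'):
    for r in spotter.regions_of(n,t)[:1]:
        m=r['pixels']&(dd>0); print(n,t,r['conf'],np.round(r['extent']),np.round(np.median(unproj(n,*np.nonzero(m)[::-1],dd[m]),0)))
E
```

```text
top x tube cols 67 345 rows 77 107 bubble 213 249 dark [129 130 131 132 133 134 135 136 137 138 139 140]
top y tube cols 67 311 rows 84 116 bubble 163 251 dark [278 279 280 281 282 283 284 285 286 288 289 290]
scene x tube cols 71 350 rows 63 95 bubble 223 252 dark [135 136 137 138 139 140 141 142 143 279 280 281]
scene y tube cols 0 343 rows 112 146 bubble 1 245 dark [130 131 132 133 134 135 136 271 272 273 274 275]
10.25
[626.92874604  84.00450276 185.6892556 ] [ 0.69346593  0.27677506 -0.04813508] 1.000024577987455
top meter 0.78 [418. 218.  42.  78.] [ 563. -197.   33.]
top calibrator 0.31 [420. 219.  44.  79.] [ 563. -197.   33.]
scene meter 0.77 [281. 176.  82.  52.] [ 582. -179.   33.]
scene calibrator 0.91 [433. 238.  36.  51.] [501. 172.  52.]
```

View pics/r4.png

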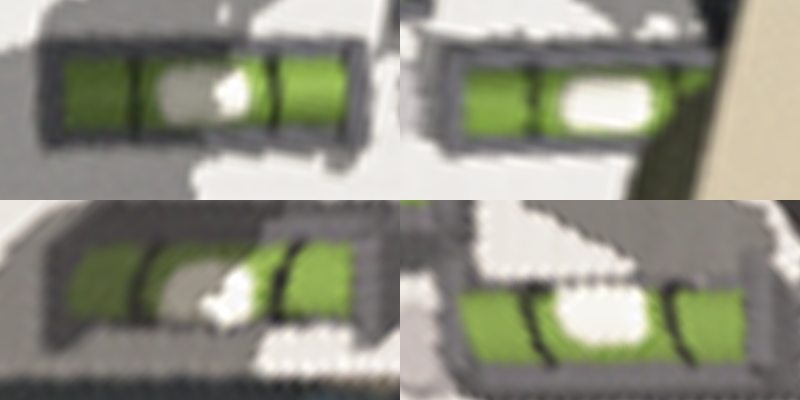

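With the gripper off, both bubbles remain centred between their marks (x at about column 205, y at about 207, middle about 205). The meter and calibrator haven't moved, so I'm handing in.

```bash
python3 -c "
from h import *
print(workorder.finish_job())"
```

```text
the job is handed in; nothing more can be done
None
```

The plate is level and the job is handed in, at about 10 s on the robot's clock. `finish_job` reports no verdict. I turned the near knob about 76° anticlockwise and the far knob about 123° clockwise, with one grasp each, then opened the gripper and lifted clear.

**Bubbles:** with the gripper off, the rectified top and scene views show both bubbles wholly between their marks. Each is within about 1 mm of its vial's middle.

**Meter and calibrator:** the meter moved no more than 2 mm between the first and last measurements in both views. The calibrator shows about 1 mm in the scene camera. In the last top view the detector labelled the meter as the calibrator, with low confidence (0.31), so the calibrator rests on the scene camera alone.

**Forces:** the largest force in the readings I took was about 23 N, while gripping the far knob. The last reading, after letting go, was about zero.

One failed check: in the second top view the network misread the far knob, so I took both knob centres from the picture by eye. That put the knobs 223.9 mm apart, against 226.7 mm from the given dimensions.

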